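# Nest the pipe end caps on the stock riser

## Task

Tidy the loose pipe end caps away as one nest: stand the largest grey cap on the free part of the narrow steel riser, open side up and centred across the riser's width, with the middle cap sitting fully down inside it and the smallest fully down inside the middle one. Leave the coupling, the tin and the carton where they are.

Things in the scene. Friction and masses are not known exactly. Their poses are not given: they have to be found in the camera images.
- cap_large: Grey plastic pipe end cap: a straight-walled round cup, closed flat bottom, open top, standing upright on the bench. Outer diameter 150 mm, height 55 mm, wall and floor 8 mm thick, inner diameter 134 mm, about 280 g. Origin: centre of the underside; z up its axis. The middle cap fits in with 7 mm to spare all round and then stands 28 mm above this rim.
- cap_middle: Grey plastic pipe end cap: a straight-walled round cup, closed flat bottom, open top, standing upright on the bench. Outer diameter 120 mm, height 75 mm, wall and floor 8 mm thick, inner diameter 104 mm, about 220 g. Origin: centre of the underside; z up its axis. The small cap fits in with 7 mm to spare all round and then stands 28 mm above this rim.
- cap_small: Grey plastic pipe end cap: a straight-walled round cup, closed flat bottom, open top, standing upright on the bench. Outer diameter 90 mm, height 95 mm, wall and floor 8 mm thick, inner diameter 74 mm, about 170 g. Origin: centre of the underside; z up its axis. The smallest and tallest of the three.
- riser_top (a point): Centre of the flat top of the fixed steel riser, an upturned channel 60 mm high, 100 mm wide (along this point's x) and 300 mm long (along its y); x and y are level, z is up. Narrower than the largest cap, which overhangs it at both sides. The coupling stands near its +y end; the rest of the top is free.
- coupling: Steel pipe coupling, an open tube 60 mm in outer diameter and 55 mm tall, standing upright on the riser near its +y end, 105 to 120 mm from the middle; leave it. Origin: centre of the underside, z up.
- tin: Plain metal tin, a closed cylinder 66 mm in diameter and 90 mm tall, standing on the bench; leave it. Origin: centre of the underside, z up.
- carton: Closed cardboard carton 80 x 110 x 70 mm (x, y, z) on the bench; leave it. Origin: centre of the underside, z up.
Mind the look-alikes: they are no part of the job. What is shaped like the cap_large but blue is not meant.

How it is judged (in metres and radians):
At the end, for the whole second after the job is handed in: Large cap upright on the riser top, its centre within 30 mm of the riser's midline and over its length; middle cap down on the large cap's floor, small cap down on the middle cap's floor (undersides 4 to 12 mm apart, axes within 12 mm); all within 0.08 rad of upright and at rest (z of cap_large in the frame of riser_top between -0.004 and 0.004 m and x of cap_large in the frame of riser_top between -0.03 and 0.03 m and y of cap_large in the frame of riser_top between -0.15 and 0.15 m and z of cap_middle in the frame of cap_large between 0.004 and 0.012 m and horizontal distance between cap_middle and cap_large below 0.012 m and z of cap_small in the frame of cap_middle between 0.004 and 0.012 m and horizontal distance between cap_small and cap_middle below 0.012 m and angle between each of cap_large, cap_middle, cap_small's own z axis and vertical below 0.08 rad and linear speed of each of cap_large, cap_middle, cap_small below 0.02 m/s and angular speed of each of cap_large, cap_middle, cap_small below 0.1 rad/s); the robot touches nothing.
It fails at once if the steel coupling is moved more than 30 mm or tipped (distance of coupling from where it was at the start of the episode above 0.03 m or angle between coupling's own z axis and vertical above 0.35 rad).
It fails at once if the metal tin is moved more than 30 mm or tipped (distance of tin from where it was at the start of the episode above 0.03 m or angle between tin's own z axis and vertical above 0.35 rad).
It fails at once if the carton is moved more than 30 mm or tipped (distance of carton from where it was at the start of the episode above 0.03 m or angle between carton's own z axis and vertical above 0.35 rad).
It also fails if it takes over 72 s, if anything falls off the work surface, if the arm or the gripper's body presses on something with over 40 N, if the wrist force passes 120 N, or if a joint passes its speed limit or range.

## Robot

A 6-joint arm with a two-finger parallel gripper is mounted at the origin on the work surface. World frame = base frame: x ahead of the robot, y to its left, z up, the work surface at z = 0. Lengths are in m, angles in degrees, forces in N, time in s.
With the tool pointing down it reaches from about 0.4 to 0.825 m from the base axis. Payload 7 kg.
Tool frame: the origin (TCP) lies on the centre line of the jaws, within the pads' length; the fingertips stand 19 mm ahead of it and the grasp point (between the pads) is the TCP; z points along the fingers, y is the line along which they close (so a half turn about z gives the same grasp; the last joint's range is limited). The gripper opens to 88 mm and grips with 3 to 60 N. Pads are 19 mm wide; open, the fingers measure 130 mm over their backs; the gripper's body (78 mm by 193 mm) begins 47 mm behind the grasp point.
Start: joints at [87.897, 20.546, 0.682, 0, -70.136, -16.507], TCP at [0.215, 0.64, 0.246] pointing down, gripper open.
Joint ranges: [-176.03, 176.03], [-82.01, 121.73], [-58.28, 71.71], [-173.87, 95.51], [-174.79, -0.11], [-173.66, 173.66]. Speed limits (degrees/s): [136.94, 136.94, 172.46, 180, 180, 180].

## Interface

Orientations are given as [roll, pitch, yaw] about the fixed x, y, z axes, in that order (R = Rz(yaw) Ry(pitch) Rx(roll)).
In Python, from plant import ctrl gives the robot as it stands.
- The arm moves only by the tool move_arm, never from a script. Its argument "motion" is a list of rows, each a list of 3 entries, a list of its own where there are three numbers: the shift along the tool's x, y, z in mm, then the turn, a rotation vector about the tool's x, y, z in degrees, then the closure, from 0 (fully open) to 1 (shut). A call has 1 to 10 rows; each row is the pose to reach, as a shift and turn from the pose commanded when the call began, along the tool's axes at that moment; what a row does not reach only later rows make up. A row lasts 1/12 s, in which the tool goes at most 41.7 mm and 7.16 degrees, less where a joint would pass 70% of its speed; a pose out of reach is approached as far as the arm can. A call with a gripper value outside its range is refused whole. The fingers move at their own pace and stop on an object; the grip force is fixed at half the most. Time passes only in rows, so rows that repeat a pose let the fingers close. It gives the time, the measured TCP pose, the force, the opening and the grip force at its end, in the units of the state.
- ctrl.get_obs(): the state, without advancing time (a new reading comes with each control period).
- ctrl.snapshot(name): name is "scene" or "top" or "wrist"; returns a dict with "color" (400x640x3 uint8, blue, green, red), "camera_matrix" (3x3 intrinsics, pixels), "cam_to_world" (4x4, takes a point from camera to world coordinates). Camera axes: x right, y up, looking along -z (the intrinsics and any distortion apply to the point x, -y, -z); pixel columns grow to the right and rows downward; lengths in m; the calibration is good to about 2 mm. A picture is of the moment at which its call begins. There is no depth.
- ctrl.close_job(): hands the job in; it is judged then, once.
The state is a dict: "clock": time; "joint_pos": joint angles; "qvel": joint speeds; "tau": joint torques, N m; "tool_pos": TCP position; "orientation": TCP orientation; "force": force on the tool from outside, world axes, zero at the start; "moment": the same for the moment, N m; "opening": finger opening in m; "gripper_force": force on a finger pad.
Only numpy, scipy, OpenCV 4.12 (cv2) and the standard library are available. Lean on these libraries where they do the work, as an engineer would, in place of code of your own. Each camera call takes 0.05 s, during which the arm holds its last target. There are 200 camera calls.

## Working session

There is one attempt and no reset: what is moved stays moved. The work goes in short steps, Python scripts to look and compute and a tool call to move; the robot and the scene stay as the last step left them, time stands still between calls to the robot, and variables do not carry over. Pictures are saved under pics/ and viewed, at most 10 in all, crops included, and the job is handed in when it is done.

Besides the shell and the picture viewer there is one more tool, called after "Call:" as name(argument=value, ...) on one line, values as JSON. move_arm: Moves the arm, as the interface text tells. Its arguments: {"type":"object","properties":{"motion":{"type":"array"}},"required":["motion"]}

```bash
mkdir -p pics; python3 - <<'E'
from plant import ctrl
import cv2,numpy as np
o=ctrl.get_obs();print(o)
for n in["scene","top"]:
    s=ctrl.snapshot(n);cv2.imwrite(f"pics/{n}0.png",s["color"]);np.savez(f"{n}0.npz",**s);print(n,s["camera_matrix"],np.round(s["cam_to_world"],3), s.keys())
E
```

```text
{'clock': 0.0, 'joint_pos': array([ 8.78975965e+01,  2.05910868e+01,  6.35346907e-01, -2.24936701e-02,
       -7.01350807e+01, -1.65041232e+01]), 'qvel': array([-0.04746832, -0.06295944,  0.02305708,  0.01685055, -0.00631268,
       -0.02248109]), 'tau': array([-1.81729833e-03, -5.82709551e+01,  2.93066347e+01,  6.99767813e+00,
        7.04115533e-03, -1.54875320e-04]), 'tool_pos': array([0.21526481, 0.63928258, 0.24463107]), 'orientation': array([ 1.79906914e+02, -5.52912769e-03, -1.86141824e+01]), 'force': array([ 0.4456966 ,  0.14531158, -0.10833434]), 'moment': array([ 0.01860505,  0.01687671, -0.00708526]), 'gripper_force': 0.0, 'opening': 0.08803021376347867}
scene [[476.97106845   0.         324.33499792]
 [  0.         476.97106845 193.54862939]
 [  0.           0.           1.        ]] [[-7.290e-01 -5.460e-01  4.140e-01  1.086e+00]
 [ 6.850e-01 -5.800e-01  4.410e-01  7.320e-01]
 [-1.000e-03  6.050e-01  7.960e-01  1.228e+00]
 [ 0.000e+00  0.000e+00  0.000e+00  1.000e+00]] dict_keys(['color', 'camera_matrix', 'cam_to_world'])
top [[391.22457997   0.         324.52409289]
 [  0.         391.22457997 196.02452695]
 [  0.           0.           1.        ]] [[ 0.003  0.987 -0.159  0.284]
 [-1.     0.002 -0.009  0.099]
 [-0.008  0.159  0.987  1.258]
 [ 0.     0.     0.     1.   ]] dict_keys(['color', 'camera_matrix', 'cam_to_world'])
```

View pics/scene0.png

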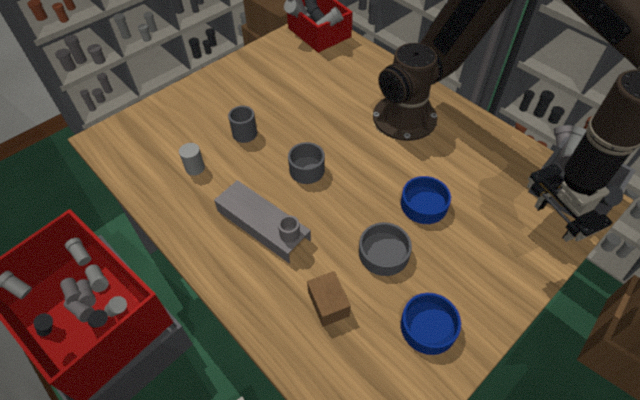

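View pics/top0.png

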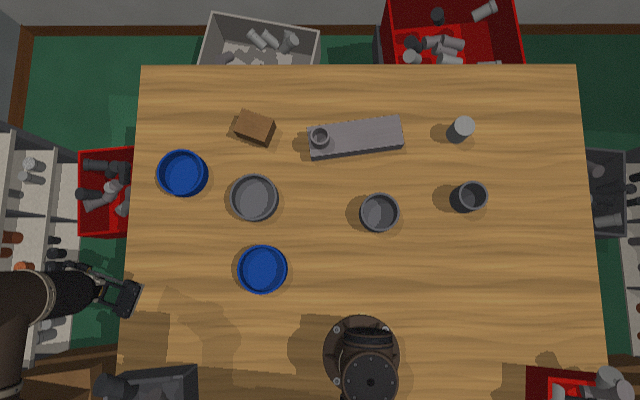

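The scene view shows grey caps at (385,248), (307,162), (243,123). In the top view, candidates for cap_large are the grey cup (255,198) and the blue ones at (182,172) and (262,269), which are ruled out by colour. Middle cap is (379,212), small cap (469,196), tin (461,129), carton (254,127), riser (356,137) with the coupling at (320,137).

```bash
cat > h.py <<'E'
import numpy as np,cv2
from scipy.optimize import least_squares
def rays(s,px,z):
    K,T=s["camera_matrix"],s["cam_to_world"]
    p=np.c_[np.asarray(px,float).reshape(-1,2),np.ones(len(px))]@np.linalg.inv(K).T
    d=(p*[1,-1,-1])@T[:3,:3].T; c=T[:3,3]
    return (c+d*((z-c[2])/d[:,2])[:,None])[:,:2]
def proj(s,P):
    K,T=s["camera_matrix"],s["cam_to_world"]
    q=(np.atleast_2d(P)-T[:3,3])@T[:3,:3]; q=(q*[1,-1,-1])@K.T
    return q[:,:2]/q[:,2:]
def greymask(im,smax=70,vmin=0,vmax=255):
    h=cv2.cvtColor(im,cv2.COLOR_BGR2HSV)
    m=((h[...,1]<smax)&(h[...,2]>=vmin)&(h[...,2]<=vmax)).astype(np.uint8)*255
    return cv2.morphologyEx(m,cv2.MORPH_OPEN,np.ones((3,3),np.uint8))
def blob(m,px):
    cs,_=cv2.findContours(m,cv2.RETR_EXTERNAL,cv2.CHAIN_APPROX_NONE)
    return max(cs,key=lambda c:(cv2.pointPolygonTest(c,px,False)>=0)*1e6+cv2.contourArea(c)*0-abs(cv2.pointPolygonTest(c,px,True)))[:,0]
def rim(s,c,z,R=None):
    P=rays(s,c,z); n=s["cam_to_world"][:2,3]; m=P.mean(0); u=(m-n)/np.linalg.norm(m-n)
    Q=P[(P-m)@u>-0.2*np.ptp((P-m)@u)/2]
    f=lambda x:np.hypot(*(Q-x[:2]).T)-x[2]
    r=least_squares(f,[*m,R or .05],loss="soft_l1",f_scale=.002)
    return r.x,np.abs(r.fun).mean()
E
python3 - <<'E'
from h import *
objs=dict(large=(.055,.075,(255,198),(385,248)),middle=(.075,.06,(379,212),(307,162)),small=(.095,.045,(469,196),(243,123)),tin=(.09,.033,(461,129),(191,158)))
S={n:dict(np.load(n+"0.npz")) for n in("scene","top")}
for k,(z,R,a,b) in objs.items():
    for n,p in(("top",a),("scene",b)):
        c=blob(greymask(S[n]["color"]),p); r,e=rim(S[n],c,z,R)
        print(k,n,len(c),np.round(r,4),"R",R,round(e,4))
for n,p in(("top",(370,137)),("scene",(250,215))):
    c=blob(greymask(S[n]["color"]),p)
    im=cv2.cvtColor(S[n]["color"],cv2.COLOR_BGR2HSV);print(n,im[p[1],p[0]],len(c))
    q=cv2.approxPolyDP(c,5,True)[:,0];print(q.tolist(),np.round(rays(S[n],q,.06),3).tolist())
s=S["top"];c=s["color"][90:230,220:500];cv2.imwrite("pics/crop.png",cv2.resize(c,None,fx=2.8,fy=2.8,interpolation=cv2.INTER_CUBIC))
E
```

```text
large top 136 [0.4762 0.334  0.0731] R 0.075 0.0008
large scene 151 [0.4743 0.3331 0.0739] R 0.075 0.0009
middle top 112 [ 0.4279 -0.0583  0.058 ] R 0.06 0.0007
middle scene 117 [ 0.4251 -0.0592  0.0594] R 0.06 0.0017
small top 99 [ 0.4756 -0.3351  0.044 ] R 0.045 0.001
small scene 99 [ 0.4755 -0.3338  0.0471] R 0.045 0.0038
tin top 73 [ 0.6944 -0.3224  0.0326] R 0.033 0.0011
tin scene 83 [ 0.6942 -0.3206  0.0363] R 0.033 0.0037
top [176  17 118] 245
[[399, 117], [307, 127], [311, 159], [400, 148]] [[0.734, -0.128], [0.7, 0.167], [0.595, 0.153], [0.631, -0.128]]
scene [  0  12 127] 221
[[215, 198], [222, 214], [285, 260], [303, 237], [310, 239], [294, 216], [239, 181]] [[0.734, -0.132], [0.753, -0.068], [0.718, 0.179], [0.631, 0.157], [0.621, 0.176], [0.602, 0.084], [0.64, -0.135]]
```

View pics/crop.png

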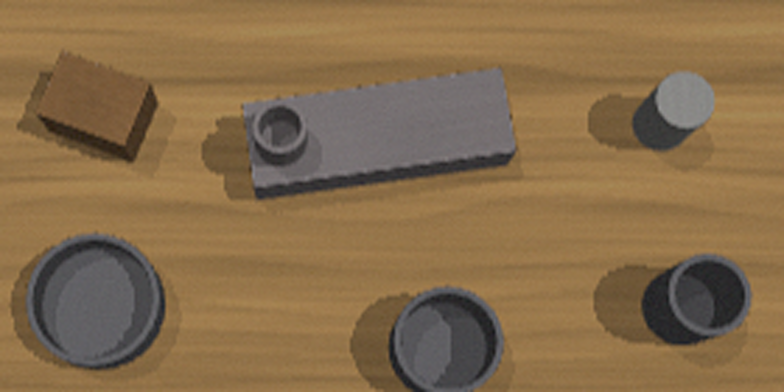

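The crop shows, top left to right, the carton, the riser with the coupling at its left end (crop (279,133)), and the tin. Below are the open grey large cap (95,300), the middle cap (447,340) and the small cap (710,295), so the choice holds. I read the riser corners off at crop pixels (245,104), (501,69), (516,150) and (256,187).

```bash
cat >> h.py <<'E'
from scipy.spatial.transform import Rotation as Ro
def to(p,o):  # mm along tool axes from the state o
    R=Ro.from_euler("xyz",o["orientation"],degrees=True).as_matrix()
    return np.round(1000*R.T@(np.asarray(p)-o["tool_pos"]),1)
E
python3 - <<'E'
from h import *
from plant import ctrl
s=dict(np.load("top0.npz"))
px=np.array([[245,104],[501,69],[516,150],[256,187]])/2.8+[220,90]
P=rays(s,px,.06);c=P.mean(0);print(np.round(P,3),"c",c,[round(np.linalg.norm(P[i]-P[i-1]),3) for i in range(4)])
y=(P[0]+P[3]-P[1]-P[2]);y/=np.linalg.norm(y);x=np.array([y[1],-y[0]])
cp=rays(s,[np.array([279,131])/2.8+[220,90]],.115)[0];print("x",x,"y",y,"coupling",cp,[(cp-c)@x,(cp-c)@y])
nest=c-0.045*y;print("nest",nest)
sc=dict(np.load("scene0.npz"));print(proj(sc,np.c_[P,np.full(4,.06)]))
o=ctrl.get_obs();Y=Ro.from_euler("xyz",o["orientation"],degrees=True).as_matrix()[:2,1];print("Y",Y)
g=np.array([.4753,.3335])+.071*Y;print("grip",g,to([*g,.12],o),to([*g,.043],o))
E
```

```text
[[ 0.7    0.165]
 [ 0.742 -0.128]
 [ 0.646 -0.142]
 [ 0.602  0.152]] c [0.6723904  0.01170637] [np.float64(0.098), np.float64(0.296), np.float64(0.097), np.float64(0.297)]
x [0.98959762 0.14386295] y [-0.14386295  0.98959762] coupling [0.65022485 0.12479908] [np.float64(-0.005665123528672864), np.float64(0.11510507919202853)]
nest [ 0.67886423 -0.03282552]
[[286.58882173 252.98008602]
 [213.60907174 200.16685765]
 [236.15278516 180.63132773]
 [309.13144314 230.01452005]]
Y [-0.31917896 -0.94769335]
grip [0.45263829 0.26621377] [344.  277.7 125.2] [344.  277.6 202.2]
```

Sizes check out (98 × 297 mm, coupling at 115 mm). Now reaching for the large cap.

Call:
move_arm(motion=[[[172,139,20],[0,0,0],0.4],[[344,278,60],[0,0,0],0.4],[[344,278,60],[0,0,0],0.4],[[344,278,80],[0,0,0],0.4],[[344,278,80],[0,0,0],0.4],[[344,278,80],[0,0,0],0.4],[[344,278,80],[0,0,0],0.4],[[344,278,80],[0,0,0],0.4],[[344,278,80],[0,0,0],0.4],[[344,278,80],[0,0,0],0.4]])

```text
clock: 0.93
tool_pos: [0.4358, 0.2919, 0.1718]
orientation: [-180.0, 0.0, -18.6]
force: [-0.0, 0.3, 0.0]
opening: 0.0526
gripper_force: 0.0
```

Call:
move_arm(motion=[[[0,0,0],[0,0,0],0.4],[[0,0,0],[0,0,0],0.4],[[0,0,0],[0,0,0],0.4]])

```text
clock: 1.18
tool_pos: [0.4355, 0.2937, 0.1721]
orientation: [180.0, 0.0, -18.7]
force: [-0.5, 0.7, 1.2]
opening: 0.0526
gripper_force: 0.0
```

```bash
python3 - <<'E'
from h import *
from plant import ctrl
s=ctrl.snapshot("wrist");cv2.imwrite("pics/w1.png",s["color"])
o=ctrl.get_obs();print(o["clock"],o["tool_pos"],o["orientation"],o["opening"]);print(to([.4526,.2662,.043],o))
E
```

```text
1.2333 [0.4353121  0.29440969 0.17233078] [-1.79976079e+02 -9.46707055e-03 -1.86011967e+01] 0.05237143660304393
[ 25.4  21.3 129.3]
```

View pics/w1.png

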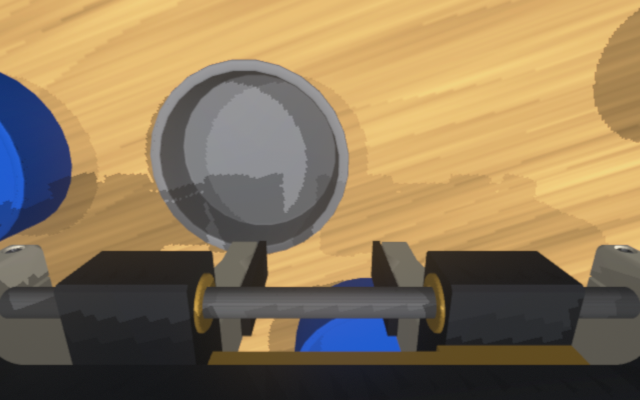

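The wrist view shows the grey cap (rim centre about (248,155)) to the upper left of the fingers, with the blue ones at (0,150) and (350,320). The arm stopped short, so the rest follows now.

Call:
move_arm(motion=[[[25,21,20],[0,0,0],0.5],[[25,21,50],[0,0,0],0.5],[[25,21,80],[0,0,0],0.5],[[25,21,105],[0,0,0],0.5],[[25,21,120],[0,0,0],0.5],[[25,21,129],[0,0,0],0.5],[[25,21,129],[0,0,0],0.5],[[25,21,129],[0,0,0],1],[[25,21,129],[0,0,0],1],[[25,21,129],[0,0,0],1]])

```text
clock: 2.07
tool_pos: [0.4528, 0.2669, 0.0444]
orientation: [-179.9, -0.1, -18.6]
force: [-0.6, -0.7, -0.5]
opening: 0.0293
gripper_force: 0.0
```

Call:
move_arm(motion=[[[0,0,0],[0,0,0],1],[[0,0,0],[0,0,0],1],[[0,0,0],[0,0,0],1],[[0,0,0],[0,0,0],1]])

```text
clock: 2.4
tool_pos: [0.453, 0.2665, 0.044]
orientation: [-179.9, -0.1, -18.6]
force: [0.6, -0.1, 5.5]
opening: 0.0099
gripper_force: 30.1
```

Call:
move_arm(motion=[[[0,0,-15],[0,0,0],1],[[0,0,-40],[0,0,0],1],[[0,0,-70],[0,0,0],1],[[0,0,-100],[0,0,0],1],[[0,0,-130],[0,0,0],1],[[0,0,-150],[0,0,0],1],[[0,0,-150],[0,0,0],1],[[0,0,-150],[0,0,0],1]])

```text
clock: 3.07
tool_pos: [0.4521, 0.2659, 0.1936]
orientation: [-179.9, 0.0, -18.6]
force: [0.1, -0.2, -3.4]
opening: 0.0094
gripper_force: 30.0
```

```bash
cat > look.py <<'E'
from h import *
from plant import ctrl
import sys
# held: grip centre offset r along -Y ; print moves of TCP to bring cap centre over nest
r=float(sys.argv[1]);sgn=float(sys.argv[2])
o=ctrl.get_obs();Y=Ro.from_euler("xyz",o["orientation"],degrees=True).as_matrix()[:2,1]
nest=np.array([.6789,-.0328]);g=nest+sgn*r*Y
print(o["clock"],o["tool_pos"],o["orientation"],o["opening"],o["gripper_force"],o["force"])
print("to nest grip",to([*g,o["tool_pos"][2]],o), "cap centre now",o["tool_pos"][:2]-sgn*r*Y)
E
python3 look.py .071 1; python3 - <<'E'
from h import *
from plant import ctrl
s=ctrl.snapshot("wrist");cv2.imwrite("pics/w2.png",s["color"])
E
```

```text
3.0667 [0.45207857 0.26586039 0.19364637] [-1.79919672e+02  5.11772284e-03 -1.86359321e+01] 0.009437176208659965 29.9701942037791 [ 0.08374226 -0.19945969 -3.37473402]
to nest grip [310.4 281.5  -0.4] cap centre now [0.47476687 0.33313766]
```

View pics/w2.png

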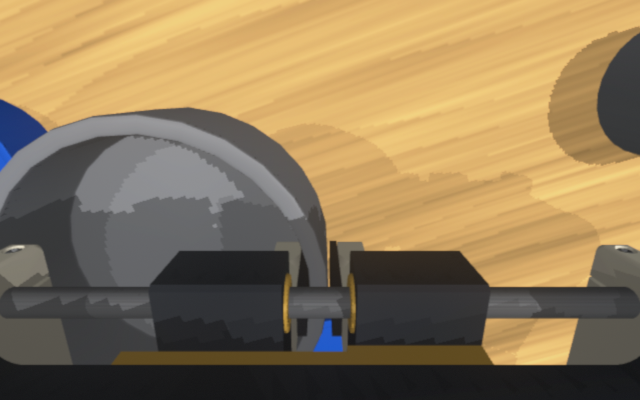

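The wrist view shows the large cap held by its wall at (320,290) and lifted clear. Carrying it to the riser.

Call:
move_arm(motion=[[[22,20,0],[0,0,0],1],[[44,40,0],[0,0,0],1],[[66,60,0],[0,0,0],1],[[88,80,0],[0,0,0],1],[[110,100,0],[0,0,0],1],[[132,120,0],[0,0,0],1],[[154,140,0],[0,0,0],1],[[176,160,0],[0,0,0],1],[[198,180,0],[0,0,0],1],[[220,200,0],[0,0,0],1]])

```text
clock: 3.95
tool_pos: [0.5962, 0.0045, 0.1906]
orientation: [179.9, 0.2, -18.6]
force: [-0.0, 0.2, -2.9]
opening: 0.0096
gripper_force: 31.3
```

Call:
move_arm(motion=[[[22,20,0],[0,0,0],1],[[44,40,0],[0,0,0],1],[[66,60,0],[0,0,0],1],[[80,74,0],[0,0,0],1],[[90,81,0],[0,0,0],1],[[90,81,0],[0,0,0],1],[[90,81,0],[0,0,0],1],[[90,81,0],[0,0,0],1],[[90,81,0],[0,0,0],1]])

```text
clock: 4.7
tool_pos: [0.6559, -0.0984, 0.1927]
orientation: [180.0, 0.1, -18.6]
force: [-0.2, 0.2, -1.5]
opening: 0.0096
gripper_force: 31.3
```

```bash
python3 look.py .071 1; cat > cap.py <<'E'
from h import *
from plant import ctrl
import sys
# fit outer rim near given centre, height z, radius R, in both cams; args: x y z R
def fit(x,y,z,R):
    for n in("top","scene"):
        s=ctrl.snapshot(n); h=cv2.cvtColor(s["color"],cv2.COLOR_BGR2HSV)
        # edges cast on the rim plane, kept near the expected circle
        e=cv2.Canny(cv2.cvtColor(s["color"],cv2.COLOR_BGR2GRAY),30,80)
        p=np.argwhere(e)[:,::-1]; P=rays(s,p,z)
        c=np.array([x,y])
        for t in(.008,.005,.003,.003):
            Q=P[abs(np.hypot(*(P-c).T)-R)<t]
            r=least_squares(lambda v:np.hypot(*(Q-v).T)-R,c,loss="soft_l1",f_scale=.001); c=r.x
        print(n,np.round(c,4),len(Q),"mean",round(np.abs(r.fun).mean(),4))
if __name__=="__main__": fit(*map(float,sys.argv[1:]))
E
python3 cap.py .679 -.033 .205 .075
python3 - <<'E'
from h import *
from plant import ctrl
a=ctrl.snapshot("scene")["color"][120:320,140:400];b=ctrl.snapshot("top")["color"][80:280,230:490]
cv2.imwrite("pics/a3.png",cv2.resize(np.hstack([a,b]),(800,308)))
E
```

```text
4.7 [ 0.65587883 -0.09837977  0.1926731 ] [ 1.79990105e+02  5.26517418e-02 -1.85579285e+01] 0.009564951720628257 31.293179467320442 [-0.20611032  0.16060865 -1.48106467]
to nest grip [ 1.   1.5 -0. ] cap centre now [ 0.67847551 -0.0310716 ]
top [ 0.6764 -0.0327] 53 mean 0.0014
scene [ 0.6724 -0.0317] 97 mean 0.0012
```

View pics/a3.png

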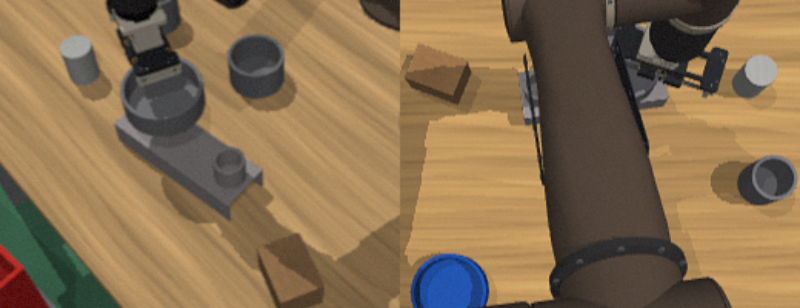

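The scene crop (left) shows the cap level over the riser with the coupling well clear. The arm hides it in the top view. Lowering it now.

Call:
move_arm(motion=[[[2,1,20],[0,0,0],1],[[2,1,45],[0,0,0],1],[[2,1,65],[0,0,0],1],[[2,1,78],[0,0,0],1],[[2,1,84],[0,0,0],1],[[2,1,87],[0,0,0],1],[[2,1,88],[0,0,0],1],[[2,1,88],[0,0,0],1],[[2,1,88],[0,0,0],1]])

```text
clock: 5.65
tool_pos: [0.6587, -0.1008, 0.1063]
orientation: [-180.0, -0.1, -18.6]
force: [-0.2, 0.1, -2.9]
opening: 0.0097
gripper_force: 31.3
```

Call:
move_arm(motion=[[[0,0,0],[0,0,0],1],[[0,0,0],[0,0,0],0.7],[[0,0,0],[0,0,0],0.6],[[0,0,0],[0,0,0],0.6],[[0,0,0],[0,0,0],0.6],[[0,0,-20],[0,0,0],0.6],[[0,0,-50],[0,0,0],0.6],[[0,0,-85],[0,0,0],0.6],[[0,0,-115],[0,0,0],0.6],[[0,0,-115],[0,0,0],0.6]])

```text
clock: 6.48
tool_pos: [0.6613, -0.1013, 0.2282]
orientation: [-179.8, -0.6, -18.6]
force: [0.5, 0.3, 0.6]
opening: 0.0349
gripper_force: 0.0
```

```bash
python3 - <<'E'
from h import *
from plant import ctrl
o=ctrl.get_obs();Y=Ro.from_euler("xyz",o["orientation"],degrees=True).as_matrix()[:2,1]
m=np.array([.4265,-.0587]); g=m-.056*Y
print(o["clock"],o["tool_pos"],g,to([*g,.20],o),to([*g,.069],o))
E
python3 cap.py .677 -.033 .115 .075
```

```text
6.4833 [ 0.66133766 -0.10134366  0.2281543 ] [ 0.44431874 -0.00561075] [-236.5  -21.6   25.6] [-237.9  -21.3  156.6]
top [ 0.6789 -0.0343] 32 mean 0.0014
scene [ 0.6746 -0.0358] 113 mean 0.0011
```

Call:
move_arm(motion=[[[-30,0,0],[0,0,0],0.5],[[-70,-5,0],[0,0,0],0.5],[[-110,-10,0],[0,0,0],0.5],[[-150,-14,0],[0,0,0],0.5],[[-190,-18,0],[0,0,0],0.5],[[-220,-21,10],[0,0,0],0.5],[[-237,-22,25],[0,0,0],0.5],[[-237,-22,25],[0,0,0],0.5],[[-237,-22,25],[0,0,0],0.5],[[-237,-22,25],[0,0,0],0.5]])

```text
clock: 7.42
tool_pos: [0.4409, -0.0044, 0.1952]
orientation: [180.0, -0.0, -18.6]
force: [0.4, 0.3, 0.1]
opening: 0.0438
gripper_force: 0.0
```

```bash
python3 - <<'E'
from h import *
from plant import ctrl
o=ctrl.get_obs();Y=Ro.from_euler("xyz",o["orientation"],degrees=True).as_matrix()[:2,1]
m=np.array([.4265,-.0587]); g=m-.056*Y
print(o["clock"],o["tool_pos"],o["orientation"],g,to([*g,.069],o))
s=ctrl.snapshot("scene");a=s["color"][80:280,180:440]
cv2.imwrite("pics/a4.png",cv2.resize(a,(780,600)))
E
python3 cap.py .677 -.033 .115 .075
```

```text
7.4167 [ 0.44087176 -0.00436153  0.19517716] [ 1.79983366e+02 -9.62988995e-03 -1.85760563e+01] [ 0.44433954 -0.00561751] [  3.7   0.  126.2]
top [ 0.6783 -0.0342] 100 mean 0.0012
scene [ 0.6746 -0.0367] 88 mean 0.0012
```

View pics/a4.png

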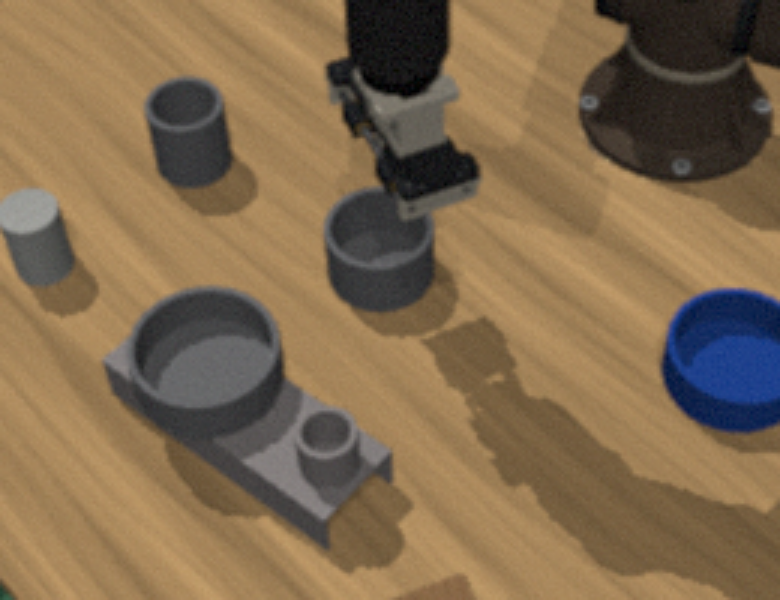

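The crop shows the large cap seated flat on the riser (205,360), clear of the coupling (328,440), and the fingers over the middle cap's wall (430,200). Grasping the middle cap.

Call:
move_arm(motion=[[[4,0,30],[0,0,0],0.5],[[4,0,65],[0,0,0],0.5],[[4,0,95],[0,0,0],0.5],[[4,0,115],[0,0,0],0.5],[[4,0,125],[0,0,0],0.5],[[4,0,125],[0,0,0],0.5],[[4,0,125],[0,0,0],1],[[4,0,125],[0,0,0],1],[[4,0,125],[0,0,0],1],[[4,0,125],[0,0,0],1]])

```text
clock: 8.4
tool_pos: [0.4449, -0.0054, 0.0711]
orientation: [-179.9, -0.1, -18.6]
force: [-0.0, -1.0, 0.1]
opening: 0.0228
gripper_force: 0.0
```

Call:
move_arm(motion=[[[0,0,0],[0,0,0],1],[[0,0,0],[0,0,0],1],[[0,0,0],[0,0,0],1],[[0,0,0],[0,0,0],1]])

```text
clock: 8.73
tool_pos: [0.4446, -0.0056, 0.0707]
orientation: [-180.0, -0.0, -18.6]
force: [-1.5, 1.0, 6.5]
opening: 0.008
gripper_force: 29.9
```

Call:
move_arm(motion=[[[0,0,-10],[0,0,0],1],[[0,0,-30],[0,0,0],1],[[0,0,-60],[0,0,0],1],[[0,0,-90],[0,0,0],1],[[0,0,-120],[0,0,0],1],[[0,0,-150],[0,0,0],1],[[0,0,-170],[0,0,0],1],[[0,0,-180],[0,0,0],1],[[0,0,-180],[0,0,0],1]])

```text
clock: 9.48
tool_pos: [0.4449, -0.0054, 0.2518]
orientation: [-179.9, -0.2, -18.6]
force: [-0.2, 0.3, -2.0]
opening: 0.0076
gripper_force: 29.9
```

```bash
sed -i 's/nest=np.array.*;g/nest=np.array([.677,-.035]);g/' look.py; python3 look.py .056 -1; python3 cap.py .4265 -.0587 .254 .06
```

```text
9.4833 [ 0.4449497  -0.00535343  0.25183441] [-1.79860129e+02 -1.55197110e-01 -1.86057526e+01] 0.007621784705619036 29.93815541267395 [-0.18277674  0.28756596 -2.01364393]
to nest grip [ 229.4 -101.9    0.9] cap centre now [ 0.42708305 -0.05842663]
top [ 0.427  -0.0572] 108 mean 0.0012
scene [ 0.4203 -0.0576] 52 mean 0.0012
```

Call:
move_arm(motion=[[[20,-9,0],[0,0,0],1],[[50,-22,0],[0,0,0],1],[[80,-36,0],[0,0,0],1],[[110,-49,0],[0,0,0],1],[[140,-62,0],[0,0,0],1],[[170,-76,0],[0,0,0],1],[[200,-89,0],[0,0,0],1],[[220,-98,0],[0,0,0],1],[[229,-102,0],[0,0,0],1],[[229,-102,0],[0,0,0],1]])

```text
clock: 10.42
tool_pos: [0.6944, 0.018, 0.2455]
orientation: [179.8, 0.3, -18.6]
force: [-1.3, -0.9, -2.1]
opening: 0.0079
gripper_force: 30.0
```

Call:
move_arm(motion=[[[0,0,20],[0,0,0],1],[[0,0,40],[0,0,0],1],[[0,0,40],[0,0,0],1],[[0,0,40],[0,0,0],1]])

```text
clock: 10.75
tool_pos: [0.6919, 0.0176, 0.2083]
orientation: [179.9, 0.2, -18.6]
force: [-0.3, -0.8, -1.7]
opening: 0.008
gripper_force: 30.0
```

```bash
python3 look.py .056 -1; python3 cap.py .677 -.035 .215 .06
python3 - <<'E'
from h import *
from plant import ctrl
s=ctrl.snapshot("scene");a=s["color"][100:280,140:380]
cv2.imwrite("pics/a5.png",cv2.resize(a,(780,585)))
E
```

```text
10.75 [0.69191868 0.0176012  0.20829618] [179.86145097   0.21614864 -18.60775703] 0.008027133419769595 29.967570304870605 [-0.34888496 -0.76837269 -1.71055581]
to nest grip [ 2.6 -1.4 -0. ] cap centre now [ 0.67405031 -0.03547142]
top [ 0.6719 -0.0341] 92 mean 0.001
scene [ 0.6699 -0.0342] 72 mean 0.0012
```

View pics/a5.png

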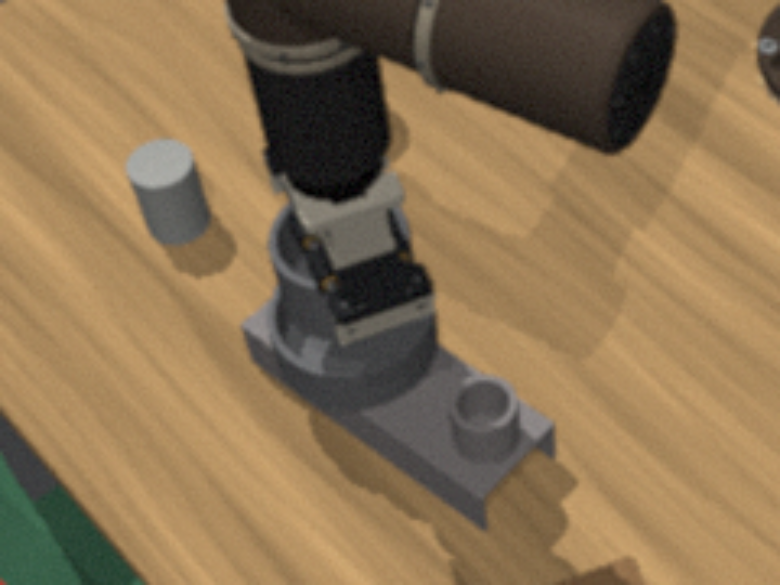

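The crop shows the middle cap held above the large cap with the coupling clear. Both cameras put it about 5 mm short in x, so I correct that while lowering.

Call:
move_arm(motion=[[[5,-1,0],[0,0,0],1],[[5,-1,0],[0,0,0],1],[[5,-1,10],[0,0,0],1],[[5,-1,22],[0,0,0],1],[[5,-1,34],[0,0,0],1],[[5,-1,46],[0,0,0],1],[[5,-1,56],[0,0,0],1],[[5,-1,63],[0,0,0],1],[[5,-1,66],[0,0,0],1],[[5,-1,66],[0,0,0],1]])

```text
clock: 11.73
tool_pos: [0.6984, 0.0172, 0.1429]
orientation: [179.9, 0.1, -18.6]
force: [0.0, 0.4, -2.9]
opening: 0.008
gripper_force: 30.0
```

```bash
python3 look.py .056 -1; python3 cap.py .677 -.035 .146 .06
```

```text
11.7333 [0.69842232 0.01716207 0.14289228] [ 1.79942324e+02  8.33919995e-02 -1.86091756e+01] 0.00800853117788758 29.96882826089859 [ 0.02328481  0.36016161 -2.93706935]
to nest grip [-3.7  0.3  0. ] cap centre now [ 0.68055218 -0.0359101 ]
top [ 0.6801 -0.036 ] 90 mean 0.0012
scene [ 0.673  -0.0306] 75 mean 0.0013
```

Call:
move_arm(motion=[[[-2,0,2],[0,0,0],1],[[-2,0,3],[0,0,0],1],[[-2,0,3],[0,0,0],1],[[-2,0,3],[0,0,0],0.75],[[-2,0,3],[0,0,0],0.7],[[-2,0,3],[0,0,0],0.7],[[-2,0,3],[0,0,0],0.7],[[-2,0,-20],[0,0,0],0.7],[[-2,0,-50],[0,0,0],0.7],[[-2,0,-80],[0,0,0],0.6]])

```text
clock: 12.67
tool_pos: [0.6965, 0.0177, 0.2245]
orientation: [179.9, 0.1, -18.6]
force: [1.1, 0.3, 0.4]
opening: 0.0291
gripper_force: 0.0
```

```bash
python3 - <<'E'
from h import *
from plant import ctrl
o=ctrl.get_obs();Y=Ro.from_euler("xyz",o["orientation"],degrees=True).as_matrix()[:2,1]
m=np.array([.4755,-.3345]); g=m-.041*Y
print(o["clock"],o["tool_pos"],o["opening"],o["force"],g,to([*g,.22],o))
E
python3 cap.py .677 -.035 .143 .06
```

```text
12.6667 [0.69647505 0.01768995 0.22447215] 0.029086930703195124 [1.08914429 0.29455688 0.37214283] [ 0.48858494 -0.29564409] [-97.  363.3   5.1]
top [ 0.6779 -0.0335] 101 mean 0.0012
scene [ 0.6734 -0.0381] 71 mean 0.0011
```

Call:
move_arm(motion=[[[-10,36,0],[0,0,0],0.5],[[-20,76,0],[0,0,0],0.5],[[-31,116,0],[0,0,0],0.5],[[-42,156,0],[0,0,0],0.5],[[-52,196,0],[0,0,0],0.5],[[-63,236,0],[0,0,0],0.5],[[-74,276,0],[0,0,0],0.5],[[-84,316,0],[0,0,0],0.5],[[-93,350,5],[0,0,0],0.5],[[-97,363,5],[0,0,0],0.5]])

```text
clock: 13.6
tool_pos: [0.4864, -0.2979, 0.2189]
orientation: [180.0, 0.0, -18.8]
force: [1.0, 0.8, -0.3]
opening: 0.0438
gripper_force: 0.0
```

Call:
move_arm(motion=[[[0,0,10],[0,0,0],0.5],[[0,0,30],[0,0,0],0.5],[[0,0,30],[0,0,0],0.5],[[0,0,30],[0,0,0],0.5]])

```text
clock: 13.93
tool_pos: [0.4889, -0.2947, 0.1884]
orientation: [180.0, 0.1, -18.6]
force: [0.1, -0.7, 0.7]
opening: 0.0437
gripper_force: 0.0
```

```bash
python3 - <<'E'
from h import *
from plant import ctrl
o=ctrl.get_obs();Y=Ro.from_euler("xyz",o["orientation"],degrees=True).as_matrix()[:2,1]
m=np.array([.4755,-.3345]); g=m-.041*Y
print(o["clock"],o["tool_pos"],o["opening"],g,to([*g,.0905],o))
a=ctrl.snapshot("scene")["color"][80:280,140:400];b=ctrl.snapshot("wrist")["color"]
cv2.imwrite("pics/a6.png",np.hstack([cv2.resize(a,(400,308)),cv2.resize(b,(400,308))]))
E
python3 cap.py .677 -.035 .143 .06
python3 cap.py .677 -.035 .115 .075
python3 cap.py .4755 -.3345 .095 .045
```

```text
13.9333 [ 0.48885095 -0.2946831   0.1883853 ] 0.043682597334952486 [ 0.48856903 -0.2956387 ] [ 0.3  1.  97.9]
top [ 0.6791 -0.0345] 117 mean 0.0013
scene [ 0.6797 -0.0343] 69 mean 0.0013
top [ 0.6778 -0.034 ] 131 mean 0.0011
scene [ 0.6746 -0.036 ] 111 mean 0.0012
top [ 0.4768 -0.3375] 31 mean 0.0011
scene [ 0.4754 -0.3325] 32 mean 0.0011
```

View pics/a6.png

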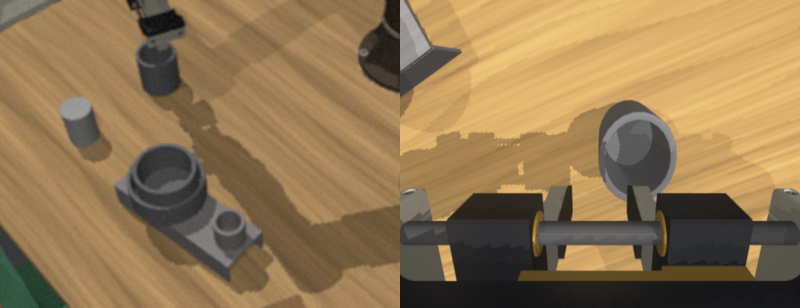

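The crop shows the middle cap nested level in the large one. In the wrist view the small cap's near wall lies between the fingers. Grasping it.

Call:
move_arm(motion=[[[0,1,20],[0,0,0],0.5],[[0,1,45],[0,0,0],0.5],[[0,1,70],[0,0,0],0.5],[[0,1,88],[0,0,0],0.5],[[0,1,97],[0,0,0],0.5],[[0,1,97],[0,0,0],0.5],[[0,1,97],[0,0,0],1],[[0,1,97],[0,0,0],1],[[0,1,97],[0,0,0],1],[[0,1,97],[0,0,0],1]])

```text
clock: 15.17
tool_pos: [0.4895, -0.2963, 0.0934]
orientation: [-180.0, -0.1, -18.6]
force: [-0.3, 0.2, 0.3]
opening: 0.0227
gripper_force: 0.0
```

Call:
move_arm(motion=[[[0,0,0],[0,0,0],1],[[0,0,0],[0,0,0],1],[[0,0,0],[0,0,0],1],[[0,0,0],[0,0,0],1]])

```text
clock: 15.5
tool_pos: [0.4891, -0.2963, 0.0928]
orientation: [180.0, -0.0, -18.6]
force: [-0.5, 0.7, 5.0]
opening: 0.008
gripper_force: 29.9
```

Call:
move_arm(motion=[[[0,0,-10],[0,0,0],1],[[0,0,-30],[0,0,0],1],[[0,0,-60],[0,0,0],1],[[0,0,-90],[0,0,0],1],[[0,0,-120],[0,0,0],1],[[0,0,-150],[0,0,0],1],[[0,0,-180],[0,0,0],1],[[0,0,-190],[0,0,0],1],[[0,0,-190],[0,0,0],1]])

```text
clock: 16.25
tool_pos: [0.4899, -0.2965, 0.2858]
orientation: [-180.0, -0.3, -18.6]
force: [0.6, -0.1, -1.6]
opening: 0.0078
gripper_force: 30.0
```

```bash
sed -i 's/nest=np.array.*;g/nest=np.array([.6785,-.0345]);g/' look.py; python3 look.py .041 -1
```

```text
16.25 [ 0.48992309 -0.29646935  0.28575121] [-179.98563781   -0.32188907  -18.59755975] 0.007833093327948452 29.963884813586876 [ 0.62394224 -0.05578419 -1.62753478]
to nest grip [  95.2 -349.4    0.6] cap centre now [ 0.47684747 -0.33532843]
```

Call:
move_arm(motion=[[[6,-22,0],[0,0,0],1],[[14,-52,0],[0,0,0],1],[[22,-82,0],[0,0,0],1],[[31,-112,0],[0,0,0],1],[[39,-142,0],[0,0,0],1],[[47,-172,0],[0,0,0],1],[[55,-202,0],[0,0,0],1],[[63,-232,0],[0,0,0],1],[[71,-262,0],[0,0,0],1],[[79,-290,0],[0,0,0],1]])

```text
clock: 17.08
tool_pos: [0.6561, -0.0447, 0.28]
orientation: [180.0, 0.2, -18.6]
force: [0.2, -0.8, -1.9]
opening: 0.0079
gripper_force: 30.0
```

Call:
move_arm(motion=[[[8,-30,0],[0,0,0],1],[[14,-50,0],[0,0,0],1],[[16,-59,0],[0,0,0],1],[[16,-59,10],[0,0,0],1],[[16,-59,20],[0,0,0],1],[[16,-59,20],[0,0,0],1],[[16,-59,20],[0,0,0],1]])

```text
clock: 17.67
tool_pos: [0.689, 0.0032, 0.2606]
orientation: [179.9, 0.2, -18.7]
force: [-0.1, 0.9, -1.1]
opening: 0.0078
gripper_force: 30.0
```

```bash
python3 look.py .041 -1;python3 cap.py .6785 -.0345 .267 .045; python3 cap.py .6785 -.0345 .143 .06
```

```text
17.6667 [0.68899632 0.00320502 0.26055306] [ 1.79911115e+02  1.50005733e-01 -1.86687703e+01] 0.007784595036136422 29.966545699692997 [-0.11159481  0.89678775 -1.07769046]
to nest grip [ 2.1 -1.9 -0. ] cap centre now [ 0.67587253 -0.03563777]
top [ 0.6746 -0.0341] 87 mean 0.0013
scene [ 0.6737 -0.0356] 50 mean 0.0015
top [ 0.6779 -0.0337] 112 mean 0.0012
scene [ 0.6733 -0.0361] 57 mean 0.0011
```

Call:
move_arm(motion=[[[3,-1,5],[0,0,0],1],[[3,-1,20],[0,0,0],1],[[3,-1,35],[0,0,0],1],[[3,-1,45],[0,0,0],1],[[3,-1,55],[0,0,0],1],[[3,-1,65],[0,0,0],1],[[3,-1,75],[0,0,0],1],[[3,-1,82],[0,0,0],1],[[3,-1,87],[0,0,0],1],[[3,-1,87],[0,0,0],1]])

```text
clock: 18.7
tool_pos: [0.6929, 0.0043, 0.1738]
orientation: [180.0, 0.1, -18.6]
force: [-0.1, 0.7, -1.5]
opening: 0.0078
gripper_force: 30.0
```

```bash
python3 look.py .041 -1;python3 cap.py .6785 -.0345 .175 .045; python3 cap.py .6785 -.0345 .143 .06
```

```text
18.7 [0.69293703 0.00426608 0.17377433] [ 1.79953254e+02  8.91923429e-02 -1.86152511e+01] 0.007759825857766189 29.966347797308117 [-0.14827074  0.694013   -1.4950024 ]
to nest grip [-1.3  0.3  0. ] cap centre now [ 0.67984941 -0.03458895]
top [ 0.6805 -0.0345] 68 mean 0.0011
scene [ 0.677  -0.0327] 47 mean 0.0015
top [ 0.6779 -0.0335] 91 mean 0.0011
scene [ 0.6741 -0.0377] 77 mean 0.0015
```

Call:
move_arm(motion=[[[-2,0,2],[0,0,0],1],[[-2,0,4],[0,0,0],1],[[-2,0,4],[0,0,0],1],[[-2,0,4],[0,0,0],0.75],[[-2,0,4],[0,0,0],0.7],[[-2,0,4],[0,0,0],0.7],[[-2,0,4],[0,0,0],0.7],[[-2,0,-20],[0,0,0],0.7],[[-2,0,-50],[0,0,0],0.7],[[-2,0,-80],[0,0,0],0.7]])

```text
clock: 19.73
tool_pos: [0.6911, 0.0048, 0.2556]
orientation: [179.9, 0.1, -18.6]
force: [0.3, -0.2, 0.8]
opening: 0.0264
gripper_force: 0.0
```

Call:
move_arm(motion=[[[-30,0,0],[0,0,0],0.6],[[-70,0,0],[0,0,0],0.6],[[-110,0,0],[0,0,0],0.6],[[-150,0,0],[0,0,0],0.6],[[-180,0,0],[0,0,0],0.6],[[-180,0,0],[0,0,0],0.6],[[-180,0,0],[0,0,0],0.6]])

```text
clock: 20.32
tool_pos: [0.5201, 0.0629, 0.2565]
orientation: [-179.9, -0.1, -18.5]
force: [0.6, 0.3, 0.4]
opening: 0.0348
gripper_force: 0.0
```

```bash
for a in ".171 .045" ".143 .06" ".115 .075"; do python3 cap.py .6785 -.0345 $a; done
python3 - <<'E'
from h import *
from plant import ctrl
a=ctrl.snapshot("scene")["color"][120:270,160:360]
cv2.imwrite("pics/a7.png",cv2.resize(a,(780,585)))
E
```

```text
top [ 0.6811 -0.0367] 47 mean 0.0014
scene [ 0.6808 -0.032 ] 52 mean 0.0011
top [ 0.6797 -0.0373] 65 mean 0.0011
scene [ 0.6736 -0.0355] 117 mean 0.0012
top [ 0.6782 -0.0328] 75 mean 0.0012
scene [ 0.6747 -0.0358] 125 mean 0.0012
```

View pics/a7.png

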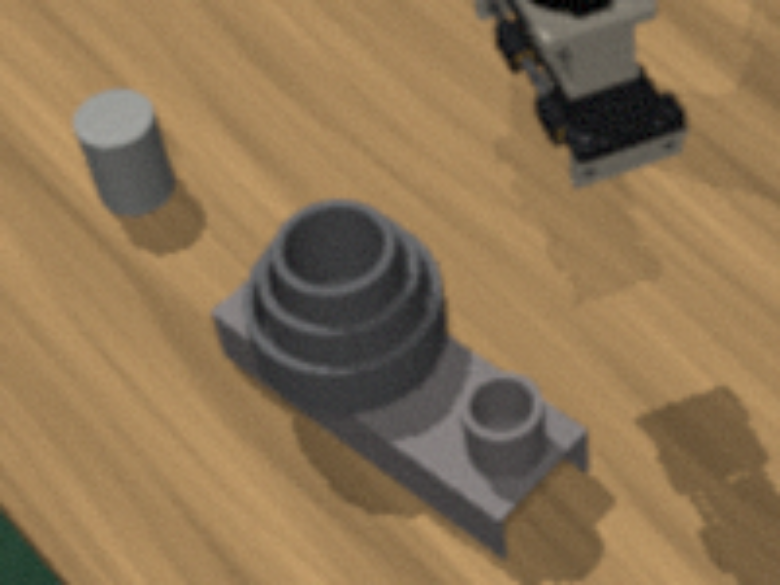

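The crop shows the three caps nested, level and concentric at (345,300), with the coupling (503,425) and tin (125,150) untouched and the gripper clear. Handing in.

```bash
python3 -c "
from plant import ctrl
print(ctrl.close_job())"
```

```text
the job is handed in; nothing more can be done
None
```

I handed the job in at about 21 s with the three caps nested level on the riser's free part. The coupling and tin were untouched in the last picture, and the arm never went near the carton. The hand-in gave no verdict back.

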